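# Start a wash from the laundry desk console

### The job

Start a wash, only touching the controls with your fingertips: on the white console tip the rocker switch fully over by pushing its raised far end down, then push the long bar-shaped key fully down so that it stays down, and last press the wide key at the near end of the loose card terminal fully in and let it spring back. Press no other key, leave the terminal standing where it is without lifting or shifting it, and do not disturb the things around.

Things in the scene. Friction and masses are not known exactly. Their poses are not given: they have to be found in the camera images.
- console: White control console fixed to the table, 200 (x) by 320 (y) by 60 mm high; origin under its centre, -x side towards the robot. On its top four white controls in black frames stand in a row at local x = -40 and y = 108, 36, -36, -108 mm, in changing order, aligned with the console: rocker, bar key, round key, square key. The far half of the top is a shelf with small loose things.
- rocker (a joint): Rocker switch, rad: 0 = off (far half raised; starts at 0 to 0.04), 0.35 = fully over (far half level, near half raised). 64 mm long (along the console's x), 30 mm wide, two faces meeting at an obtuse angle over a pivot in its middle, 74 mm above the table. Stiff, 2 to 4 N at its end, and stays where it is left.
- rocker_raised (a point): Point on the far face of the rocker, 22 mm beyond the pivot (the raised end lies 10 mm farther out), to be pushed down; it starts about 81 mm above the table and is at 74 mm when the rocker is fully over. Moves and turns with the rocker; its y axis is the pivot's direction.
- bar_key (a joint): Long bar-shaped programme key, travel in m: 0 up, 0.007 fully down. Stiff (about 3 N all the way) and stays where it is left.
- bar_key_top (a point): Centre of the top of the bar key, 54 mm long (along the console's x) by 20 mm wide; 76 mm above the table when up, 69 mm when fully down. Its axes are the console's.
- round_key (a joint): Another key of the console, round, diameter 28 mm, otherwise like the bar key (m, 0 up, 0.007 down). Not to be pressed.
- square_key (a joint): Another key of the console, 28 mm square, otherwise like the bar key (m, 0 up, 0.007 down). Not to be pressed.
- terminal: Grey card terminal, loose, about 0.45 kg, 170 (x) by 85 (y) by 40 mm high; origin under its centre, near end (-x) towards the robot. On top a dark screen at the far half, two small square keys in the middle and one wide key at the near end.
- confirm_key (a joint): The wide key of the terminal, travel in m: 0 out, 0.005 fully in. Sprung: 1 N to start, 3 N fully in; returns by itself.
- confirm_key_top (a point): Centre of the top of the wide key, 22 mm (x) by 56 mm (y), 60 mm from the terminal's centre towards its near end; 48 mm above the table when out. Its axes are the terminal's.
- left_key (a joint): Small key of the terminal, 18 mm square, 8 mm nearer than the terminal's centre and 22 mm to its +y side (m, 0 out, 0.005 in, sprung). Not to be pressed.
- right_key (a joint): The same on the terminal's -y side. Not to be pressed.
- token_roll: Short roll of brass tokens standing beside the terminal (on its +y side, 75 mm or so from its centre), 25 mm across, 30 mm high; origin under its centre. Leave alone.
- dosing_cup: Blue dosing cup, 56 mm across, 40 mm high, standing on the console's shelf; origin under its centre. Leave alone.
- stain_stick: Stain stick, orange with white cap, 25 mm across, 48 mm high, standing on the console's shelf; origin under its centre. Leave alone.
- detergent: Blue detergent bottle, 72 mm across, 170 mm high, at the far side of the table; origin under its centre. Leave alone.
- softener: Green softener jar, 68 mm across, 130 mm high, at the far side of the table; origin under its centre. Leave alone.
- powder_box: Cardboard powder box, 60 by 110 by 130 mm high, at the far side of the table; origin under its centre. Leave alone.
- lint_brush: Brush with a wooden handle, some 200 mm long and under 50 mm high, lying along the far side of the table; origin under it. Leave alone.
Not all that is in view belongs to the job. What is shaped like the terminal but purple is not meant.

How it is judged:
On the way, in this order (a step that is already met when the one before it is completed fails the run):
1. the rocker is fully over (value of joint rocker above 0.31 rad), for 0.1 s.
2. the bar key is fully down (value of joint bar_key above 0.0058 m), for 0.1 s.
3. the wide key of the terminal is fully in (value of joint confirm_key above 0.004 m), for 0.05 s.
At the end, for the whole second after the job is handed in: The rocker is over by at least 0.31 of 0.35 rad, the bar key down by at least 5.8 of 7 mm, the terminal's wide key out again (within 1 mm), the other keys not pressed (under half their travel), the terminal flat, at rest and within 25 mm of its start, and every bystander within 20 mm of its start (value of joint rocker above 0.31 rad and value of joint bar_key above 0.0058 m and value of joint confirm_key below 0.001 m and value of joint each of round_key, square_key below 0.0035 m and value of joint each of left_key, right_key below 0.0025 m and angle between terminal's own z axis and vertical below 0.05 rad and distance of terminal from where it was at the start of the episode below 0.025 m and linear speed of terminal below 0.01 m/s and distance of each of token_roll, dosing_cup, stain_stick, detergent, softener, powder_box, lint_brush from where it was at the start of the episode below 0.02 m); the robot touches nothing.
It fails at once if a wrong key is pressed (half its travel) (value of joint any of round_key, square_key above 0.0035 m or value of joint any of left_key, right_key above 0.0025 m).
It fails at once if the bar key or the wide key is pressed before the rocker is over (value of joint rocker below 0.28 rad and (value of joint bar_key above 0.0035 m or value of joint confirm_key above 0.0025 m)).
It fails at once if the wide key is pressed before the bar key is down (value of joint bar_key below 0.005 m and value of joint confirm_key above 0.0025 m).
It fails at once if the terminal is lifted, tipped or shifted (over 10 mm up, 0.2 rad, 30 mm) (height (world z) of terminal above 0.01 m or angle between terminal's own z axis and vertical above 0.2 rad or distance of terminal from where it was at the start of the episode above 0.03 m).
It fails at once if a bystander is moved more than 30 mm (distance of any of token_roll, dosing_cup, stain_stick, detergent, softener, powder_box, lint_brush from where it was at the start of the episode above 0.03 m).
It also fails if it takes over 45 s, if anything falls off the work surface, if the arm or the gripper's body presses on something with over 40 N, if the wrist force passes 120 N, or if a joint passes its speed limit or range.

### The arm

A 6-joint arm with a two-finger parallel gripper is mounted at the origin on the work surface. World frame = base frame: x ahead of the robot, y to its left, z up, the work surface at z = 0. Lengths are in m, angles in rad, forces in N, time in s.
With the tool pointing down it reaches from about 0.4 to 0.825 m from the base axis. Payload 7 kg.
Tool frame: the origin (TCP) lies on the front face of the gripper's body, between the roots of the fingers; the fingertips stand 66 mm ahead of it and the grasp point (between the pads) lies 47 mm ahead of it; z points along the fingers, y is the line along which they close (so a half turn about z gives the same grasp; the last joint's range is limited). The gripper opens to 88 mm and grips with 3 to 60 N. Pads are 19 mm wide; open, the fingers measure 130 mm over their backs; the gripper's body (78 mm by 193 mm) begins 47 mm behind the grasp point.
Start: joints at [1.618, 0.359, 0.012, 0, -1.224, -0.288], TCP at [0.161, 0.655, 0.292] pointing down, gripper open.
Joint ranges: [-3.07, 3.07], [-1.43, 2.12], [-1.02, 1.25], [-3.03, 1.67], [-3.05, -0], [-3.03, 3.03]. Speed limits (rad/s): [2.39, 2.39, 3.01, 3.14, 3.14, 3.14].

### API

Orientations are given as [roll, pitch, yaw] about the fixed x, y, z axes, in that order (R = Rz(yaw) Ry(pitch) Rx(roll)).
In Python, from station import arm gives the robot as it stands. The module is installed in compiled form; this text tells all that it offers.
- The arm moves only by the tool move_arm, never from a script. Its argument "increments" is a list of rows, each an object of numbers: "jaw": the gripper command: -1 is shut, 1 is fully open, values between are in proportion; "dx", "dy", "dz": the shift along the tool's x, y, z in m; "twist": the turn about the tool's z in rad. A call has 1 to 12 rows; each row shifts and turns the commanded pose from where the row before left it, along the tool's axes as they then stand; what a row does not reach is not made up. A row lasts 1/12 s, in which the tool goes at most 41.7 mm and 7.16 degrees, less where a joint would pass 70% of its speed; a pose out of reach is approached as far as the arm can. A call is refused whole if a number of a shift passes 0.0417 or a number of a turn 0.125, either way. A call with a gripper value outside its range is refused whole. The fingers move at their own pace and stop on an object; "force" is the grip in N (left out, the last holds). Time passes only in rows, so rows that do not move let the fingers close. It gives the time, the measured TCP pose, the force, the opening and the grip force at its end, in the units of the state.
- arm.get_state(): the state, without advancing time (a new reading comes with each control period).
- arm.grab_frame(name): name is "scene" or "top" or "wrist"; returns the picture (420x560x3 uint8, blue, green, red); there is no depth.
- arm.camera_info(name): a dict with "K" (3x3 intrinsics, pixels), "extrinsics" (4x4, takes a point from camera to world coordinates). Camera axes: x right, y down, z forward; pixel columns grow to the right and rows downward; lengths in m; the calibration is good to about 2 mm. A picture is of the moment at which its call begins: read the wrist's pose just before it. camera_info takes no time and is no camera call; for the wrist camera it gives the pose at the moment of the call.
- arm.job_done(): hands the job in; it is judged then, once.
Trained networks look in the newest picture that a camera, given by its name, has taken for a name from the list of things; names that differ only in an ending like _2 or _b are one class to them, and where a whole thing is asked for, a point or a joint stands for the part that bears it (a point fixed in the world has none). Each returns a list of dicts, best first, with "score" (0 to 1); they miss things now and then, are a little off and sometimes report something else, mostly with a low value. They report only what shows in the picture. A call takes as long as a camera call. They do not tell look-alikes from the thing itself.
- arm.find_in(camera, name): "position" ([x, y, z] in m, in world coordinates, good to about 4 mm: the middle of the surface that is visible of it).
- arm.silhouettes(camera, name): "pixels" (420x560 bool, what is visible of it).
- arm.pinpoint(camera, name): "position" ([x, y, z] in m, in world coordinates, good to about 4 mm: a listed point, or the origin of a listed thing).
The state is a dict: "t": time; "q": joint angles; "qd": joint speeds; "joint_efforts": joint torques, N m; "eef_pos": TCP position; "ee_rot": TCP orientation; "force": force on the tool from outside, world axes, zero at the start; "moment": the same for the moment, N m; "width": finger opening in m; "gripper_force": force on a finger pad.
Only numpy, scipy, OpenCV 4.12 (cv2) and the standard library are available. Lean on these libraries where they do the work, as an engineer would, in place of code of your own. Each camera call takes 0.05 s, during which the arm holds its last target. There are 200 camera calls.

## Working session

There is one attempt and no reset: what is moved stays moved. The work goes in short steps, Python scripts to look and compute and a tool call to move; the robot and the scene stay as the last step left them, time stands still between calls to the robot, and variables do not carry over. Pictures are saved under pics/ and viewed, at most 10 in all, crops included, and the job is handed in when it is done.

Besides the shell and the picture viewer there is one more tool, called after "Request:" by a JSON object that holds its "method" and its "body", one argument or row to a line. move_arm: Moves the arm, as the interface text tells. Its arguments: {"type":"object","properties":{"increments":{"type":"array"},"force":{"type":"number"}},"required":["increments"]}

```bash
mkdir -p pics; python3 - <<'E'
from station import arm
import cv2,numpy as np
s=arm.get_state();print(s['t'],s['eef_pos'],s['ee_rot'],s['width'])
for c in("top","scene"):
    cv2.imwrite(f"pics/{c}0.png",arm.grab_frame(c))
    i=arm.camera_info(c);print(c,np.round(i['K'],1).tolist(),np.round(i['extrinsics'],3).tolist())
    E=np.linalg.inv(i['extrinsics']);K=i['K']
    for n in("console","rocker_raised","bar_key_top","round_key","square_key","terminal","confirm_key_top","token_roll","dosing_cup","stain_stick"):
        for f in("pinpoint","find_in"):
            if f=="find_in" and n not in("round_key","square_key"):continue
            try:
              for d in getattr(arm,f)(c,n)[:3]:
                p=np.array(d['position']);q=K@(E@np.r_[p,1])[:3];print(c,f,n,round(d['score'],2),np.round(p,3),np.round(q[:2]/q[2]))
            except Exception as e:print(n,e)
E
```

```text
0.0 [0.16087448 0.65514948 0.29121146] [ 3.13992032e+00 -1.05682912e-04 -2.40927290e-01] 0.08829079342729992
top [[391.7, 0.0, 280.7], [0.0, 391.7, 210.1], [0.0, 0.0, 1.0]] [[-0.012, -0.99, 0.142, 0.468], [-1.0, 0.009, -0.024, 0.047], [0.023, -0.143, -0.99, 0.94], [0.0, 0.0, 0.0, 1.0]]
top pinpoint console 0.62 [ 0.485 -0.237 -0.002] [390. 258.]
top pinpoint rocker_raised 0.84 [ 0.473 -0.35   0.079] [452. 262.]
top pinpoint rocker_raised 0.48 [0.534 0.204 0.001] [206. 239.]
top pinpoint bar_key_top 0.63 [ 0.448 -0.277  0.079] [420. 274.]
round_key it knows: bar_key_top, confirm_key_top, console, detergent, dosing_cup, lint_brush, powder_box, rocker_raised, softener, stain_stick, terminal, token_roll
top find_in round_key 0.6 [ 0.441 -0.136  0.071] [355. 278.]
square_key it knows: bar_key_top, confirm_key_top, console, detergent, dosing_cup, lint_brush, powder_box, rocker_raised, softener, stain_stick, terminal, token_roll
top find_in square_key 0.68 [ 0.445 -0.2    0.072] [384. 276.]
top pinpoint terminal 0.61 [ 0.71   0.424 -0.005] [117. 169.]
top pinpoint terminal 0.59 [0.531 0.204
[... 1141 characters left out ...]
softener, stain_stick, terminal, token_roll
scene find_in square_key 0.4 [ 0.455 -0.203  0.077] [206. 186.]
scene pinpoint terminal 0.86 [ 0.71   0.423 -0.   ] [421. 278.]
scene pinpoint terminal 0.77 [ 0.532  0.208 -0.001] [336. 230.]
scene pinpoint terminal 0.65 [ 0.474 -0.347  0.082] [159. 185.]
scene pinpoint confirm_key_top 0.62 [0.7   0.479 0.047] [448. 263.]
scene pinpoint confirm_key_top 0.47 [0.476 0.202 0.052] [336. 205.]
scene pinpoint token_roll 0.42 [ 0.567  0.284 -0.004] [363. 241.]
scene pinpoint dosing_cup 0.85 [ 0.539 -0.162  0.057] [212. 207.]
scene pinpoint dosing_cup 0.39 [ 0.79  -0.103 -0.002] [211. 282.]
scene pinpoint stain_stick 0.55 [ 0.55  -0.327  0.063] [157. 204.]
```

View pics/top0.png

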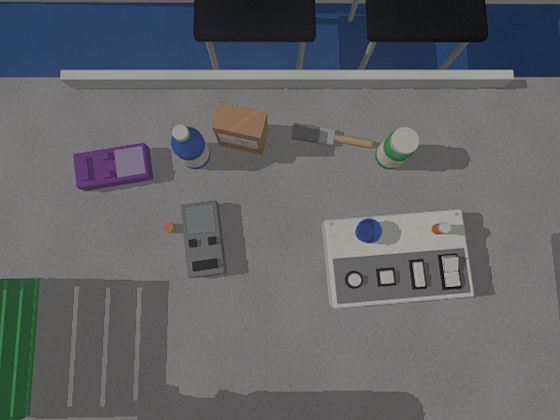

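```bash
python3 - <<'E'
import cv2,numpy as np
a=cv2.imread("pics/top0.png")
c=cv2.resize(a[150:300,60:260],None,fx=3,fy=3,interpolation=2);d=cv2.resize(a[190:310,320:500],None,fx=4,fy=4,interpolation=2)
cv2.imwrite("pics/crop_t.png",c);cv2.imwrite("pics/crop_c.png",d)
E
```

```text
(no output)
```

View pics/crop_t.png

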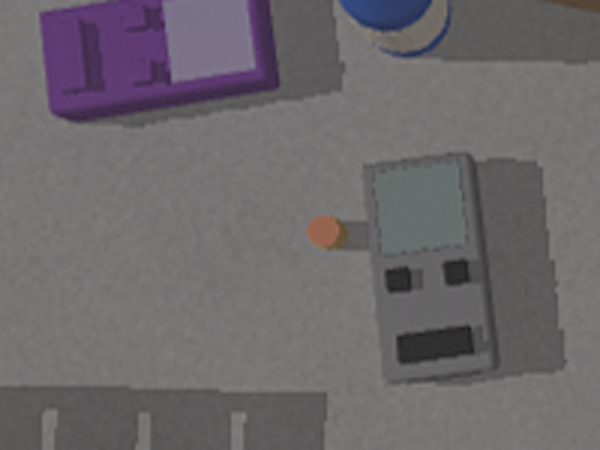

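View pics/crop_c.png

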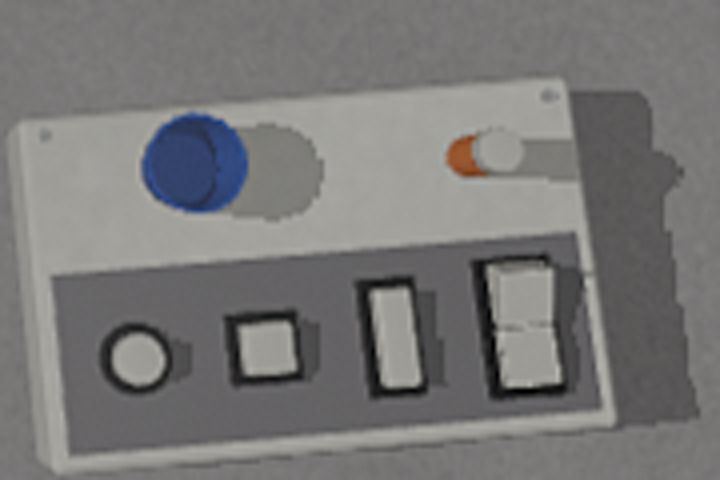

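The grey terminal at (203,240) fits the description. The purple look-alike at (113,167) is not meant, and the crop confirms this. The console row from left to right is round (355,279), square (387,277), bar (418,274) and rocker (452,270), with the rocker's raised half at (452,262). The network's points agree with the row geometry (72 mm pitch, yaw about 0.06), so I'll move now with the fingers shut, staying high.

Request:
{"method": "move_arm", "body": {
  "increments": [
    {"jaw":-1,"dx":0.03,"dy":0.024},
    {"jaw":-1,"dx":0.03,"dy":0.024},
    {"jaw":-1,"dx":0.03,"dy":0.024},
    {"jaw":-1,"dx":0.03,"dy":0.024},
    {"jaw":-1,"dx":0.03,"dy":0.024},
    {"jaw":-1,"dx":0.03,"dy":0.024},
    {"jaw":-1,"dx":0.03,"dy":0.024},
    {"jaw":-1,"dx":0.03,"dy":0.024},
    {"jaw":-1,"dx":0.03,"dy":0.024},
    {"jaw":-1,"dx":0.03,"dy":0.024},
    {"jaw":-1,"dx":0.03,"dy":0.024},
    {"jaw":-1,"dx":0.03,"dy":0.024}
  ]
}}

```text
$.increments[0]: bad value
```

Request:
{"method": "move_arm", "body": {
  "increments": [
    {"jaw":-1,"dx":0.03,"dy":0.024,"dz":0,"twist":0},
    {"jaw":-1,"dx":0.03,"dy":0.024,"dz":0,"twist":0},
    {"jaw":-1,"dx":0.03,"dy":0.024,"dz":0,"twist":0},
    {"jaw":-1,"dx":0.03,"dy":0.024,"dz":0,"twist":0},
    {"jaw":-1,"dx":0.03,"dy":0.024,"dz":0,"twist":0},
    {"jaw":-1,"dx":0.03,"dy":0.024,"dz":0,"twist":0},
    {"jaw":-1,"dx":0.03,"dy":0.024,"dz":0,"twist":0},
    {"jaw":-1,"dx":0.03,"dy":0.024,"dz":0,"twist":0},
    {"jaw":-1,"dx":0.03,"dy":0.024,"dz":0,"twist":0},
    {"jaw":-1,"dx":0.03,"dy":0.024,"dz":0,"twist":0},
    {"jaw":-1,"dx":0.03,"dy":0.024,"dz":0,"twist":0},
    {"jaw":-1,"dx":0.03,"dy":0.024,"dz":0,"twist":0}
  ]
}}

```text
t: 2.1
eef_pos: [0.4427, 0.2883, 0.2926]
ee_rot: [-3.141, -0.0, -0.24]
force: [1.5, 0.3, -0.1]
width: 0.0135
gripper_force: 0.0
```

Request:
{"method": "move_arm", "body": {
  "increments": [
    {"jaw":-1,"dx":0.0106,"dy":0.0326,"dz":0,"twist":0},
    {"jaw":-1,"dx":0.0106,"dy":0.0326,"dz":0,"twist":0},
    {"jaw":-1,"dx":0.0106,"dy":0.0326,"dz":0,"twist":0},
    {"jaw":-1,"dx":0.0106,"dy":0.0326,"dz":0,"twist":0},
    {"jaw":-1,"dx":0.0106,"dy":0.0326,"dz":0,"twist":0},
    {"jaw":-1,"dx":0.0106,"dy":0.0326,"dz":0,"twist":0},
    {"jaw":-1,"dx":0.0106,"dy":0.0326,"dz":0,"twist":0},
    {"jaw":-1,"dx":0.0106,"dy":0.0326,"dz":0,"twist":0},
    {"jaw":-1,"dx":0.0106,"dy":0.0326,"dz":0,"twist":0},
    {"jaw":-1,"dx":0.0106,"dy":0.0326,"dz":0,"twist":0},
    {"jaw":-1,"dx":0.0106,"dy":0.0326,"dz":0,"twist":0},
    {"jaw":-1,"dx":0.0106,"dy":0.0326,"dz":0,"twist":0}
  ]
}}

```text
t: 3.1
eef_pos: [0.472, -0.122, 0.2926]
ee_rot: [-3.141, -0.001, -0.241]
force: [0.9, 0.7, 0.1]
width: 0.0004
gripper_force: 0.0
```

Request:
{"method": "move_arm", "body": {
  "increments": [
    {"jaw":-1,"dx":0,"dy":0,"dz":0,"twist":0.116},
    {"jaw":-1,"dx":0,"dy":0,"dz":0,"twist":0.116},
    {"jaw":-1,"dx":0,"dy":0,"dz":0,"twist":0.116},
    {"jaw":-1,"dx":0,"dy":0,"dz":0,"twist":0.116},
    {"jaw":-1,"dx":0,"dy":0,"dz":0,"twist":0.116},
    {"jaw":-1,"dx":0,"dy":0,"dz":0,"twist":0.116},
    {"jaw":-1,"dx":0,"dy":0,"dz":0,"twist":0.116},
    {"jaw":-1,"dx":0,"dy":0,"dz":0,"twist":0.116},
    {"jaw":-1,"dx":0,"dy":0,"dz":0,"twist":0.116},
    {"jaw":-1,"dx":0,"dy":0,"dz":0,"twist":0.116},
    {"jaw":-1,"dx":0,"dy":0,"dz":0,"twist":0.116}
  ]
}}

```text
t: 4.02
eef_pos: [0.4721, -0.1203, 0.2923]
ee_rot: [-3.141, 0.0, -1.523]
force: [-0.5, -0.2, -0.2]
width: 0.0003
gripper_force: 0.0
```

Request:
{"method": "move_arm", "body": {
  "increments": [
    {"jaw":-1,"dx":0.036,"dy":0,"dz":0,"twist":0},
    {"jaw":-1,"dx":0.036,"dy":0,"dz":0,"twist":0},
    {"jaw":-1,"dx":0.036,"dy":0,"dz":0,"twist":0},
    {"jaw":-1,"dx":0.036,"dy":0,"dz":0,"twist":0},
    {"jaw":-1,"dx":0.036,"dy":0,"dz":0,"twist":0},
    {"jaw":-1,"dx":0,"dy":0,"dz":0,"twist":0}
  ]
}}

```text
t: 4.52
eef_pos: [0.4818, -0.3047, 0.2917]
ee_rot: [3.141, -0.001, -1.52]
force: [0.5, 1.8, -0.2]
width: 0.0004
gripper_force: 0.0
```

```bash
cat > look.py <<'E'
from station import arm
import cv2,numpy as np,sys
def look(c,names,fn):
    s=arm.get_state();print(s['t'],np.round(s['eef_pos'],4),np.round(s['ee_rot'],3),np.round(s['q'],2))
    im=arm.grab_frame(c);i=arm.camera_info(c);E=np.linalg.inv(i['extrinsics']);K=i['K']
    np.savez("pics/"+fn+".npz",K=K,E=i['extrinsics']);cv2.imwrite("pics/"+fn+".png",im)
    for n in names:
        for d in arm.pinpoint(c,n)[:3]:
            p=np.array(d['position']);q=K@(E@np.r_[p,1])[:3];print(n,round(d['score'],2),np.round(p,4),np.round(q[:2]/q[2]))
look(sys.argv[1],sys.argv[3:],sys.argv[2])
E
python3 look.py wrist w1 rocker_raised bar_key_top console
```

```text
4.5167 [ 0.4818 -0.3047  0.2917] [ 3.141e+00 -1.000e-03 -1.520e+00] [-0.22  0.19 -0.23  0.   -1.16  0.27]
rocker_raised 0.7 [ 0.4734 -0.3444  0.0839] [292. 156.]
bar_key_top 0.66 [ 0.452  -0.276   0.0788] [308. 222.]
console 0.78 [ 0.4846 -0.2347  0.0034] [277. 233.]
```

View pics/w1.png

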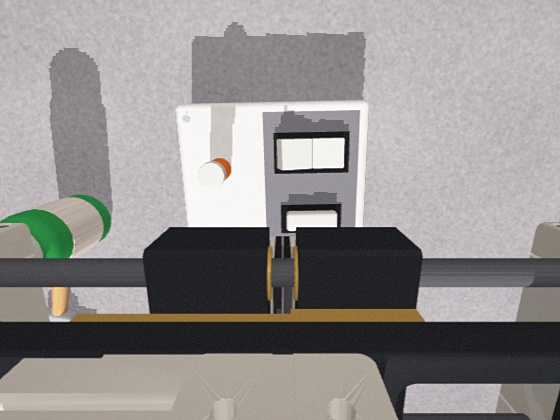

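The wrist view is aligned with the console. The rocker is at (277–345, 136–170) with its far half on the left, the bar key is at about (286–338, 211–228), and the stain stick at (215,170) is well clear. I'll work out the exact offsets.

```bash
python3 - <<'E'
import numpy as np
d=np.load("pics/w1.npz");K,E=d['K'],d['E']
yaw=-1.52;tx=np.array([np.cos(yaw),np.sin(yaw)]);ty=np.array([np.sin(yaw),-np.cos(yaw)]);t=np.array([.4818,-.3047])
for n,u,v,z in(("rock far",277,154,.083),("rock pivot",312,153,.074),("rock near",345,152,.074),("side",312,136,.074),("side2",312,170,.074),("frameL",274,154,.07),("frameR",350,154,.07),("frT",312,131,.07),("frB",312,175,.07),("barL",286,221,.076),("barR",338,220,.076),("bartop",312,211,.076)):
    r=E[:3,:3]@np.linalg.inv(K)@[u,v,1];p=E[:3,3]+r*(z-E[2,3])/r[2];print(n,np.round(p,4),"tool",np.round([(p[:2]-t)@tx,(p[:2]-t)@ty],4))
E
```

```text
rock far [ 0.4881 -0.3456  0.083 ] tool [ 0.0411 -0.0042]
rock pivot [ 0.4529 -0.3475  0.074 ] tool [0.0413 0.031 ]
rock near [ 0.4197 -0.3502  0.074 ] tool [0.0423 0.0643]
side [ 0.4542 -0.3642  0.074 ] tool [0.0581 0.0306]
side2 [ 0.4516 -0.3304  0.074 ] tool [0.0241 0.0314]
frameL [ 0.4913 -0.3443  0.07  ] tool [ 0.04   -0.0075]
frameR [ 0.4136 -0.3481  0.07  ] tool [0.0399 0.0703]
frT [ 0.4541 -0.369   0.07  ] tool [0.0628 0.0309]
frB [ 0.4508 -0.3246  0.07  ] tool [0.0183 0.0319]
barL [ 0.4754 -0.2751  0.076 ] tool [-0.0299  0.0049]
barR [ 0.4203 -0.2789  0.076 ] tool [-0.0289  0.0601]
bartop [ 0.4486 -0.2874  0.076 ] tool [-0.0189  0.0322]
```

Request:
{"method": "move_arm", "body": {
  "increments": [
    {"jaw":-1,"dx":0.0205,"dy":0.0045,"dz":0,"twist":0},
    {"jaw":-1,"dx":0.0205,"dy":0.0045,"dz":0,"twist":0},
    {"jaw":-1,"dx":0,"dy":0,"dz":0.032,"twist":0},
    {"jaw":-1,"dx":0,"dy":0,"dz":0.032,"twist":0},
    {"jaw":-1,"dx":0,"dy":0,"dz":0.032,"twist":0},
    {"jaw":-1,"dx":0,"dy":0,"dz":0.032,"twist":0},
    {"jaw":-1,"dx":0,"dy":0,"dz":0,"twist":0},
    {"jaw":-1,"dx":0,"dy":0,"dz":0,"twist":0}
  ]
}}

```text
t: 5.38
eef_pos: [0.4748, -0.3403, 0.1637]
ee_rot: [3.139, 0.001, -1.515]
force: [0.5, 0.5, 0.7]
width: 0.0003
gripper_force: 0.0
```

Request:
{"method": "move_arm", "body": {
  "increments": [
    {"jaw":-1,"dx":0.005,"dy":0,"dz":0,"twist":0},
    {"jaw":-1,"dx":0,"dy":0,"dz":0.004,"twist":0},
    {"jaw":-1,"dx":0,"dy":0,"dz":0.004,"twist":0},
    {"jaw":-1,"dx":0,"dy":0,"dz":0.004,"twist":0},
    {"jaw":-1,"dx":0,"dy":0,"dz":0.004,"twist":0},
    {"jaw":-1,"dx":0,"dy":0,"dz":0.004,"twist":0},
    {"jaw":-1,"dx":0,"dy":0,"dz":0.002,"twist":0},
    {"jaw":-1,"dx":0,"dy":0,"dz":0,"twist":0}
  ]
}}

```text
t: 6.05
eef_pos: [0.476, -0.3466, 0.1421]
ee_rot: [-3.141, -0.0, -1.516]
force: [2.8, -0.2, 1.1]
width: 0.0007
gripper_force: 1.1
```

Request:
{"method": "move_arm", "body": {
  "increments": [
    {"jaw":-1,"dx":0,"dy":0,"dz":0.002,"twist":0},
    {"jaw":-1,"dx":0,"dy":0,"dz":0.002,"twist":0},
    {"jaw":-1,"dx":0,"dy":0,"dz":0,"twist":0}
  ]
}}

```text
t: 6.3
eef_pos: [0.4758, -0.3466, 0.1397]
ee_rot: [-3.141, -0.001, -1.516]
force: [-0.0, 2.8, 14.6]
width: 0.0002
gripper_force: 6.9
```

Request:
{"method": "move_arm", "body": {
  "increments": [
    {"jaw":-1,"dx":0,"dy":0,"dz":0.001,"twist":0},
    {"jaw":-1,"dx":0,"dy":0,"dz":0,"twist":0},
    {"jaw":-1,"dx":0,"dy":0,"dz":-0.02,"twist":0},
    {"jaw":-1,"dx":0,"dy":0,"dz":-0.03,"twist":0},
    {"jaw":-1,"dx":-0.0238,"dy":0.0077,"dz":-0.02,"twist":0},
    {"jaw":-1,"dx":-0.0238,"dy":0.0077,"dz":0,"twist":0},
    {"jaw":-1,"dx":-0.0238,"dy":0.0077,"dz":0,"twist":0},
    {"jaw":-1,"dx":0,"dy":0,"dz":0,"twist":0},
    {"jaw":-1,"dx":0,"dy":0,"dz":0,"twist":0}
  ]
}}

```text
t: 7.05
eef_pos: [0.4474, -0.2755, 0.2072]
ee_rot: [3.141, 0.0, -1.516]
force: [1.6, -0.8, -0.4]
width: -0.0001
gripper_force: 0.0
```

```bash
python3 look.py wrist w2 rocker_raised bar_key_top; python3 look.py top t2 rocker_raised bar_key_top
```

```text
7.05 [ 0.4474 -0.2755  0.2072] [ 3.141  0.    -1.516] [-0.18  0.19 -0.43 -0.   -0.95  0.23]
rocker_raised 0.88 [ 0.4771 -0.3448  0.0753] [246. 125.]
bar_key_top 0.85 [ 0.4515 -0.2761  0.0792] [277. 220.]
7.2 [ 0.4484 -0.2768  0.2068] [ 3.141  0.    -1.517] [-0.18  0.19 -0.43  0.   -0.95  0.23]
rocker_raised 0.65 [0.4769 0.2021 0.0487] [203. 263.]
rocker_raised 0.22 [ 0.7449  0.2304 -0.0012] [196. 154.]
bar_key_top 0.69 [0.5336 0.2053 0.0028] [205. 239.]
bar_key_top 0.26 [0.474  0.2033 0.05  ] [202. 264.]
```

View pics/w2.png

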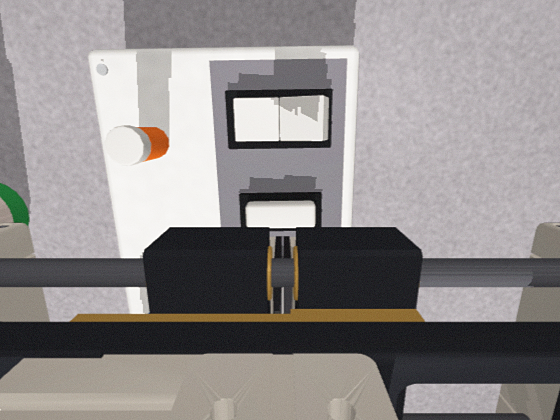

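The rocker has tipped: its near half is now raised and the raised point has dropped from 84 to 75 mm. The bar key at (246–316, 200–228) is centred under the fingers, so I'll press it.

Request:
{"method": "move_arm", "body": {
  "increments": [
    {"jaw":-1,"dx":0,"dy":0,"dz":0.03,"twist":0},
    {"jaw":-1,"dx":0,"dy":0,"dz":0.025,"twist":0},
    {"jaw":-1,"dx":0,"dy":0,"dz":0.005,"twist":0},
    {"jaw":-1,"dx":0,"dy":0,"dz":0.003,"twist":0},
    {"jaw":-1,"dx":0,"dy":0,"dz":0.003,"twist":0},
    {"jaw":-1,"dx":0,"dy":0,"dz":0.003,"twist":0},
    {"jaw":-1,"dx":0,"dy":0,"dz":0.002,"twist":0},
    {"jaw":-1,"dx":0,"dy":0,"dz":0,"twist":0}
  ]
}}

```text
t: 8.02
eef_pos: [0.4489, -0.2767, 0.1368]
ee_rot: [-3.14, -0.001, -1.517]
force: [0.2, 0.4, 0.8]
width: 0.0004
gripper_force: 0.0
```

Request:
{"method": "move_arm", "body": {
  "increments": [
    {"jaw":-1,"dx":0,"dy":0,"dz":0.002,"twist":0},
    {"jaw":-1,"dx":0,"dy":0,"dz":0.001,"twist":0},
    {"jaw":-1,"dx":0,"dy":0,"dz":0,"twist":0}
  ]
}}

```text
t: 8.27
eef_pos: [0.449, -0.2766, 0.1346]
ee_rot: [-3.14, -0.001, -1.516]
force: [-2.8, 0.3, 11.7]
width: 0.0006
gripper_force: 5.8
```

Request:
{"method": "move_arm", "body": {
  "increments": [
    {"jaw":-1,"dx":0,"dy":0,"dz":0.001,"twist":0},
    {"jaw":-1,"dx":0,"dy":0,"dz":0,"twist":0},
    {"jaw":-1,"dx":0,"dy":0,"dz":-0.03,"twist":0},
    {"jaw":-1,"dx":0,"dy":0,"dz":-0.03,"twist":0},
    {"jaw":-1,"dx":-0.03,"dy":0,"dz":-0.03,"twist":0},
    {"jaw":-1,"dx":0,"dy":0,"dz":0,"twist":0},
    {"jaw":-1,"dx":0,"dy":0,"dz":0,"twist":0}
  ]
}}

```text
t: 8.85
eef_pos: [0.4479, -0.2462, 0.2238]
ee_rot: [-3.136, -0.001, -1.515]
force: [-0.4, -0.2, -0.7]
width: 0.0007
gripper_force: 0.0
```

```bash
python3 look.py wrist w3 rocker_raised bar_key_top
```

```text
8.85 [ 0.4479 -0.2462  0.2238] [-3.136e+00 -1.000e-03 -1.515e+00] [-0.12  0.14 -0.44 -0.   -0.98  0.17]
rocker_raised 0.59 [ 0.4794 -0.3474  0.0737] [246.  80.]
bar_key_top 0.61 [ 0.4522 -0.2773  0.0712] [278. 175.]
```

View pics/w3.png

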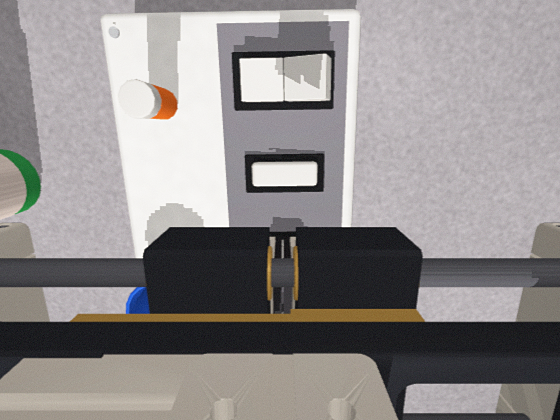

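The bar key at (250–318, 161–187) is now sunk into its frame at about 70 mm, and the rocker is still over. Next is the terminal.

Request:
{"method": "move_arm", "body": {
  "increments": [
    {"jaw":-1,"dx":-0.02,"dy":0,"dz":-0.03,"twist":0},
    {"jaw":-1,"dx":-0.02,"dy":0,"dz":-0.03,"twist":0},
    {"jaw":-1,"dx":-0.036,"dy":0,"dz":0,"twist":0},
    {"jaw":-1,"dx":-0.036,"dy":0,"dz":0,"twist":0},
    {"jaw":-1,"dx":-0.036,"dy":0,"dz":0,"twist":0},
    {"jaw":-1,"dx":-0.036,"dy":0,"dz":0,"twist":0},
    {"jaw":-1,"dx":-0.036,"dy":0,"dz":0,"twist":0},
    {"jaw":-1,"dx":-0.036,"dy":0,"dz":0,"twist":0},
    {"jaw":-1,"dx":-0.036,"dy":0,"dz":0,"twist":0},
    {"jaw":-1,"dx":-0.036,"dy":0,"dz":0,"twist":0},
    {"jaw":-1,"dx":-0.036,"dy":0,"dz":0,"twist":0},
    {"jaw":-1,"dx":-0.036,"dy":0,"dz":0,"twist":0}
  ]
}}

```text
t: 10.0
eef_pos: [0.4247, 0.1538, 0.2806]
ee_rot: [3.14, -0.001, -1.517]
force: [1.8, -0.3, -0.8]
width: 0.0005
gripper_force: 0.0
```

Request:
{"method": "move_arm", "body": {
  "increments": [
    {"jaw":-1,"dx":0,"dy":0,"dz":0,"twist":-0.12},
    {"jaw":-1,"dx":0,"dy":0,"dz":0,"twist":-0.12},
    {"jaw":-1,"dx":0,"dy":0,"dz":0,"twist":-0.12},
    {"jaw":-1,"dx":0,"dy":0,"dz":0,"twist":-0.12},
    {"jaw":-1,"dx":0,"dy":0,"dz":0,"twist":-0.12},
    {"jaw":-1,"dx":0,"dy":0,"dz":0,"twist":-0.12},
    {"jaw":-1,"dx":0,"dy":0,"dz":0,"twist":-0.12},
    {"jaw":-1,"dx":0,"dy":0,"dz":0,"twist":-0.12},
    {"jaw":-1,"dx":0,"dy":0,"dz":0,"twist":-0.12},
    {"jaw":-1,"dx":0,"dy":0,"dz":0,"twist":-0.12},
    {"jaw":-1,"dx":0,"dy":0,"dz":0,"twist":-0.12},
    {"jaw":-1,"dx":0,"dy":0,"dz":0,"twist":-0.12}
  ]
}}

```text
t: 11.0
eef_pos: [0.4253, 0.152, 0.2803]
ee_rot: [3.14, 0.002, -0.072]
force: [-0.6, 0.5, -0.6]
width: 0.0006
gripper_force: 0.0
```

Request:
{"method": "move_arm", "body": {
  "increments": [
    {"jaw":-1,"dx":0,"dy":-0.02,"dz":0,"twist":-0.07},
    {"jaw":-1,"dx":0,"dy":-0.02,"dz":0,"twist":-0.07},
    {"jaw":-1,"dx":0,"dy":0,"dz":0,"twist":0},
    {"jaw":-1,"dx":0,"dy":0,"dz":0,"twist":0}
  ]
}}

```text
t: 11.33
eef_pos: [0.4269, 0.1926, 0.2802]
ee_rot: [3.14, 0.002, 0.063]
force: [-0.9, -0.0, -0.5]
width: 0.0002
gripper_force: 0.0
```

```bash
python3 look.py wrist w4 confirm_key_top terminal token_roll
```

```text
11.3333 [0.4269 0.1926 0.2802] [3.14e+00 2.00e-03 6.30e-02] [ 0.85  0.02 -0.44 -0.   -1.11  0.79]
confirm_key_top 0.77 [0.4769 0.2025 0.0475] [274. 143.]
terminal 0.79 [0.5365 0.2041 0.0016] [277.  88.]
token_roll 0.68 [0.5658 0.2922 0.0021] [199.  55.]
```

View pics/w4.png

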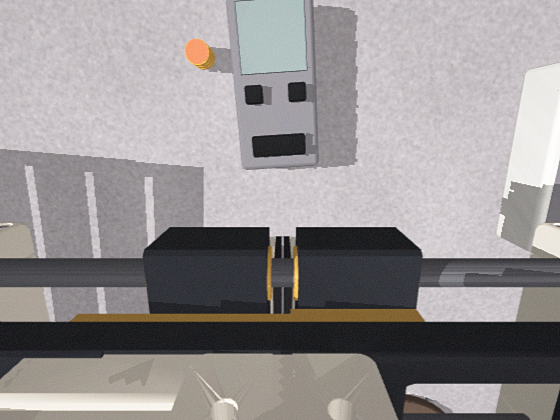

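The grey terminal's wide key is at (252–305, 133–158), turned about 0.05 rad further, with the small keys well ahead at row 93.

```bash
python3 - <<'E'
import numpy as np
d=np.load("pics/w4.npz");K,E=d['K'],d['E']
yaw=.063;tx=np.array([np.cos(yaw),np.sin(yaw)]);ty=np.array([np.sin(yaw),-np.cos(yaw)]);t=np.array([.4269,.1926])
for n,u,v,z in(("key",278.5,145,.048),("L",253,147.5,.048),("R",304,144.5,.048),("top",278.5,135.5,.048),("bot",278.5,156.5,.048),("nn",274,143,.048)):
    r=E[:3,:3]@np.linalg.inv(K)@[u,v,1];p=E[:3,3]+r*(z-E[2,3])/r[2];print(n,np.round(p,4),"tool",np.round([(p[:2]-t)@tx,(p[:2]-t)@ty],4))
E
```

```text
key [0.4751 0.1978 0.048 ] tool [ 0.0485 -0.0021]
L [0.4709 0.2244 0.048 ] tool [ 0.0459 -0.029 ]
R [0.4773 0.171  0.048 ] tool [0.0489 0.0247]
top [0.4848 0.1983 0.048 ] tool [ 0.0582 -0.0021]
bot [0.4632 0.197  0.048 ] tool [ 0.0365 -0.0022]
nn [0.4769 0.2026 0.048 ] tool [ 0.0505 -0.0068]
```

Request:
{"method": "move_arm", "body": {
  "increments": [
    {"jaw":-1,"dx":0.024,"dy":-0.0015,"dz":0,"twist":0},
    {"jaw":-1,"dx":0.024,"dy":-0.0015,"dz":0,"twist":0},
    {"jaw":-1,"dx":0,"dy":0,"dz":0.03,"twist":-0.055},
    {"jaw":-1,"dx":0,"dy":0,"dz":0.03,"twist":0},
    {"jaw":-1,"dx":0,"dy":0,"dz":0.03,"twist":0},
    {"jaw":-1,"dx":0,"dy":0,"dz":0.03,"twist":0},
    {"jaw":-1,"dx":0,"dy":0,"dz":0.02,"twist":0},
    {"jaw":-1,"dx":0,"dy":0,"dz":0.01,"twist":0},
    {"jaw":-1,"dx":0,"dy":0,"dz":0,"twist":0},
    {"jaw":-1,"dx":0,"dy":0,"dz":0,"twist":0}
  ]
}}

```text
t: 12.37
eef_pos: [0.475, 0.1983, 0.132]
ee_rot: [3.141, 0.0, 0.118]
force: [0.4, -0.4, 0.6]
width: 0.0006
gripper_force: 0.0
```

```bash
python3 look.py wrist w5 confirm_key_top terminal; python3 look.py scene s5 confirm_key_top
```

```text
12.3667 [0.475  0.1983 0.132 ] [3.141 0.    0.118] [ 0.78  0.26 -0.54  0.   -0.76  0.91]
confirm_key_top 0.77 [0.4791 0.2013 0.0488] [277. 233.]
terminal 0.85 [0.5328 0.2056 0.0012] [281. 141.]
12.5167 [0.4754 0.199  0.1332] [-3.14e+00 -2.00e-03  1.18e-01] [ 0.78  0.26 -0.54  0.   -0.76  0.91]
confirm_key_top 0.65 [0.6989 0.4813 0.0485] [449. 262.]
confirm_key_top 0.55 [0.4774 0.2001 0.0497] [335. 206.]
confirm_key_top 0.34 [ 0.4861 -0.2384 -0.0014] [195. 212.]
```

View pics/w5.png

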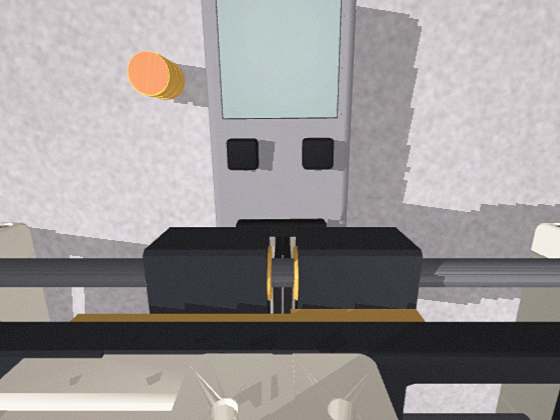

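The fingers are aligned: the key spans columns 237–326 and the small keys are well clear at row 153. Pressing now.

Request:
{"method": "move_arm", "body": {
  "increments": [
    {"jaw":-1,"dx":0.001,"dy":0,"dz":0.008,"twist":0},
    {"jaw":-1,"dx":0,"dy":0,"dz":0.006,"twist":0},
    {"jaw":-1,"dx":0,"dy":0,"dz":0.003,"twist":0},
    {"jaw":-1,"dx":0,"dy":0,"dz":0.002,"twist":0},
    {"jaw":-1,"dx":0,"dy":0,"dz":0.002,"twist":0},
    {"jaw":-1,"dx":0,"dy":0,"dz":0.001,"twist":0},
    {"jaw":-1,"dx":0,"dy":0,"dz":0,"twist":0},
    {"jaw":-1,"dx":0,"dy":0,"dz":0,"twist":0}
  ]
}}

```text
t: 13.28
eef_pos: [0.4755, 0.1983, 0.1096]
ee_rot: [3.141, 0.0, 0.118]
force: [-1.7, -1.3, 2.9]
width: 0.0003
gripper_force: 1.3
```

Request:
{"method": "move_arm", "body": {
  "increments": [
    {"jaw":-1,"dx":0,"dy":0,"dz":0.001,"twist":0},
    {"jaw":-1,"dx":0,"dy":0,"dz":0.001,"twist":0},
    {"jaw":-1,"dx":0,"dy":0,"dz":0,"twist":0}
  ]
}}

```text
t: 13.53
eef_pos: [0.4757, 0.1985, 0.1086]
ee_rot: [3.141, -0.0, 0.119]
force: [-5.8, -1.5, 14.2]
width: 0.0003
gripper_force: 6.9
```

Request:
{"method": "move_arm", "body": {
  "increments": [
    {"jaw":-1,"dx":0,"dy":0,"dz":0,"twist":0},
    {"jaw":-1,"dx":0,"dy":0,"dz":-0.01,"twist":0},
    {"jaw":-1,"dx":0,"dy":0,"dz":-0.03,"twist":0},
    {"jaw":-1,"dx":0,"dy":0,"dz":-0.04,"twist":0},
    {"jaw":-1,"dx":-0.02,"dy":0,"dz":-0.04,"twist":0},
    {"jaw":-1,"dx":-0.03,"dy":0,"dz":-0.03,"twist":0},
    {"jaw":-1,"dx":0,"dy":0,"dz":0,"twist":0},
    {"jaw":-1,"dx":0,"dy":0,"dz":0,"twist":0}
  ]
}}

```text
t: 14.2
eef_pos: [0.4278, 0.1935, 0.2572]
ee_rot: [-3.137, -0.005, 0.119]
force: [0.2, -0.6, 0.1]
width: 0.0006
gripper_force: 0.0
```

```bash
python3 look.py wrist w6 confirm_key_top terminal token_roll; python3 look.py top t6 rocker_raised bar_key_top dosing_cup stain_stick
```

```text
14.2 [0.4278 0.1935 0.2572] [-3.137 -0.005  0.119] [ 0.85  0.04 -0.48  0.   -1.04  0.84]
confirm_key_top 0.58 [0.4762 0.2012 0.0499] [280. 147.]
terminal 0.68 [0.5346 0.2045 0.0017] [283.  89.]
token_roll 0.58 [0.5633 0.2884 0.0031] [206.  49.]
14.4 [0.4279 0.1927 0.2533] [3.14e+00 2.00e-03 1.18e-01] [ 0.84  0.05 -0.48 -0.   -1.04  0.84]
rocker_raised 0.89 [ 0.4734 -0.3483  0.0707] [449. 262.]
bar_key_top 0.52 [ 0.45   -0.2787  0.0716] [419. 273.]
dosing_cup 0.65 [ 0.5433 -0.1589  0.0564] [362. 232.]
stain_stick 0.7 [ 0.549  -0.3279  0.0636] [437. 228.]
stain_stick 0.26 [ 0.745   0.2312 -0.0037] [196. 154.]
```

View pics/t6.png

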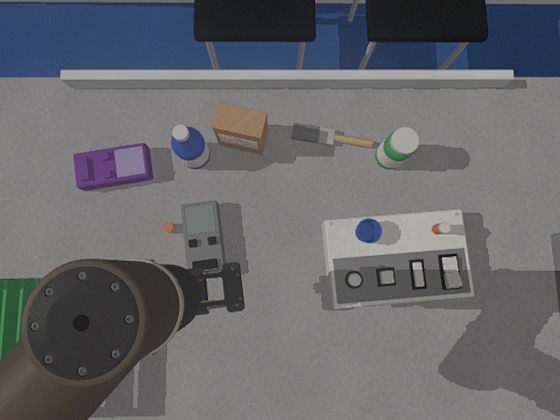

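The top view shows everything in its original place: terminal at (203,240), rocker over at (452,270), bar key down at (418,274). The wide key is back out at about 50 mm and the arm is clear, so I'm handing in.

```bash
python3 -c "
from station import arm
print(arm.job_done())"
```

```text
the job is handed in; nothing more can be done
None
```

I tipped the rocker fully over, pushed the bar key down so it stayed, and pressed the terminal's wide key in and let it spring back; nothing else appeared to have moved in the last pictures, and the job is handed in, though the hand-in call returned no verdict.

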